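# Take a surface-temperature reading on the slice warmer

## Task

Take the yellow surface thermometer out of its grey dock and set its small copper foot inside the red ring on the sloping plate of the slice warmer, holding the thermometer square to the plate and pressing lightly, so that the sprung foot is pushed about half way in. Keep it still there for about two seconds to take a reading, and finish while still holding it pressed on the spot. Do not shift the plate's angle, and leave the grinder, jar, shaker and bowl alone.

Things in the scene. Friction and masses are not known exactly. Their poses are not given: they have to be found in the camera images.
- probe: Yellow stick thermometer upright in the dock, loose, about 0.15 kg. Handle 36 (x) x 26 (y) mm in section, 6 to 76 mm above the origin; grip it across the 26 mm. The black collar under it, 40 mm across, 6 high, rests on the dock; below it a steel sleeve 13 mm across, 28 long, and a sprung orange plunger with a copper foot. Origin: centre of the collar's underside; z up along the stick.
- probe_face (a point): Centre of the flat underside of the copper foot, 14 mm across; 45 mm below the probe's origin on its axis while the spring is out. It moves with the plunger.
- probe_tip (a joint): How far the sprung foot is pushed into the probe, m: 0 fully out, 0.010 fully in. It needs about 0.9 N to start moving, and about 0.45 N more for each mm (3.2 N half way, 5.4 N fully in, where it stops hard).
- dock: Fixed grey block 70 x 70 x 60 mm with an upright blind hole, 23 mm wide and 53 mm deep, in the middle of its top, in which the sleeve and foot hang free. Origin: centre of its underside; z up.
- warmer: Slice warmer, fixed: dark foot 125 x 146 mm, 18 mm high, with a clamp cheek 50 mm high and a black knob at each side near its front (182 mm wide over the knobs), carrying the sloping steel plate. Origin: centre of its underside; its front faces its own -x.
- warm_plate (a joint): Slope of the plate, rad: 0 level; it rises away from the front. It starts between 0.22 and 0.45. The hinge is at the low front edge, 55 mm before the warmer's origin and 38 mm up. It is stiff: it stays put under a light push and slips at about 15 N or more on the rings.
- red_spot (a point): Middle of the red ring (32 mm inside, 42 outside) on the upper face of the steel plate (134 x 150 mm, 8 thick; a 10 mm high lip along the low front edge, 69 mm from the ring's middle). z: the plate's outward normal; x: up the slope; y: along the hinge. The red ring is the left one seen from the warmer's front.
- blue_spot (a point): Middle of the blue ring, 72 mm from the red one along -y on the same plate; not to be used. Same axes as the red one.
- grinder: Bystander: clear grinder with a black collar and light grey cap, 44 mm across, 124 tall, loose. Origin: centre of its underside. Leave it alone.
- jar: Bystander: dark-capped spice jar, 41 mm across, 105 tall, loose. Origin: centre of its underside. Leave it alone.
- shaker: Bystander: white cheese shaker, 44 mm across, 90 tall, loose. Origin: centre of its underside. Leave it alone.
- ramekin: Bystander: small white bowl, 80 mm across, 36 tall, loose. Origin: centre of its underside. Leave it alone.
Not all that is in view belongs to the job. What is shaped like the probe but blue is not meant.

How it is judged:
By the outcome, as a careful person would: the job done as asked, in the order asked, and still so for the second after the job is handed in, while the arm keeps its last pose, push and grip.
It also fails if it takes over 42 s, if anything falls off the work surface, if the arm or the gripper's body presses on something with over 40 N, if the wrist force passes 120 N, or if a joint passes its speed limit or range.

## Robot

A 6-joint arm with a two-finger parallel gripper is mounted at the origin on a cart in front of the work surface, level with it; the furniture and walls round the work are solid. World frame = base frame: x ahead of the robot, y to its left, z up, the work surface at z = 0. Lengths are in m, angles in rad, forces in N, time in s.
With the tool pointing down it reaches from about 0.35 to 0.775 m from the base axis. Payload 5.5 kg.
Tool frame: the origin (TCP) lies midway between the tips of the shut fingers; the grasp point (between the pads) lies 19 mm behind it; z points along the fingers, y is the line along which they close (so a half turn about z gives the same grasp; the last joint's range is limited). The gripper opens to 85 mm and grips with 20 to 120 N. Pads are 22 mm wide; open, the fingers measure 114 mm over their backs; the gripper's body (76 mm by 85 mm) begins 54 mm behind the grasp point. The pads swing forward as they close: fully open they stand 13 mm farther back than shut.
Start: joints at [-1.421, 0.313, 0.046, 1.304, 0, 1.431], TCP at [0.164, -0.551, 0.231] pointing down, gripper open.
Joint ranges: [-2.76, 2.76], [-0.86, 1.69], [-1.03, 1.26], [-2.2, 2.34], [-1.47, 1.5], [-3.14, 3.14]. Speed limits (rad/s): [2.57, 2.57, 3.14, 3.14, 3.14, 3.14].

## Interface

Orientations are given as a unit quaternion [w, x, y, z].
In Python, from workcell import env gives the robot as it stands. The module is installed in compiled form; this text tells all that it offers.
- The arm moves only by the tool carry_out, never from a script. Its argument "series" is a list of rows, each an object with "delta_rot": the turn, a rotation vector about the world's x, y, z normalised to -1 to 1, where 1 is 0.1 rad, a list of three; "travel": the shift along the world's x, y, z normalised to -1 to 1, where 1 is 0.025 m, a list of three; "fingers": the closure, from -1 (fully open) to 1 (shut). In form: [{"delta_rot": [ax, ay, az], "travel": [tx, ty, tz], "fingers": fingers}, ...]. A call has 1 to 5 rows; each row shifts and turns the commanded pose from where the row before left it; what a row does not reach is not made up. A row lasts 1/8 s, in which the tool goes at most 62.5 mm and 10.7 degrees, less where a joint would pass 70% of its speed; a pose out of reach is approached as far as the arm can. A call with a number of a shift or a turn outside -1 to 1 is refused whole. A call with a gripper value outside its range is refused whole. The fingers move at their own pace and stop on an object; "squeeze" is the grip in N (left out, the last holds). Time passes only in rows, so rows that do not move let the fingers close. It gives the time, the measured TCP pose, the force, the opening and the grip force at its end, in the units of the state.
- env.get_state(): the state, without advancing time (a new reading comes with each control period).
- env.read_camera(name): name is "side" or "top"; returns a dict with "color" (420x560x3 uint8, red, green, blue), "fx", "fy", "cx", "cy" (pixels), "world_from_camera" (4x4, takes a point from camera to world coordinates). Camera axes: x right, y up, looking along -z (the intrinsics and any distortion apply to the point x, -y, -z); pixel columns grow to the right and rows downward; lengths in m; the calibration is good to about 2 mm. A picture is of the moment at which its call begins. There is no depth.
- env.hand_in(): hands the job in; it is judged then, once.
The state is a dict: "clock": time; "joint_pos": joint angles; "qvel": joint speeds; "tau": joint torques, N m; "tcp_pos": TCP position; "orientation": TCP orientation; "wrist_force": force on the tool from outside, world axes, zero at the start; "ft_torque": the same for the moment, N m; "finger_gap": finger opening in m; "grip_force": force on a finger pad.
Only numpy, scipy, OpenCV 4.12 (cv2) and the standard library are available. Lean on these libraries where they do the work, as an engineer would, in place of code of your own. Each camera call takes 0.05 s, during which the arm holds its last target. There are 200 camera calls.

## Working session

There is one attempt and no reset: what is moved stays moved. The work goes in short steps, Python scripts to look and compute and a tool call to move; the robot and the scene stay as the last step left them, time stands still between calls to the robot, and variables do not carry over. Pictures are saved under pics/ and viewed, at most 10 in all, crops included, and the job is handed in when it is done.

Besides the shell and the picture viewer there is one more tool, called after ">>>" as name([rows], argument=value, ...), one row to a line, values as JSON. carry_out: Moves the arm, as the interface text tells. Its arguments: {"type":"object","properties":{"series":{"type":"array","items":{"type":"object","properties":{"delta_rot":{"type":"array","items":{"type":"number"}},"travel":{"type":"array","items":{"type":"number"}},"fingers":{"type":"number"}}}},"squeeze":{"type":"number"}},"required":["series"]}

```bash
mkdir -p pics
python3 - <<'E'
from workcell import env
import cv2,numpy as np
np.set_printoptions(precision=4,suppress=True)
for n in("side","top"):
    c=env.read_camera(n); cv2.imwrite(f"pics/{n}0.png",c["color"][...,::-1]); print(n,{k:v for k,v in c.items() if k!="color"})
print(env.get_state())
E
```

```text
side {'fx': 429.2041210503323, 'fy': 429.2041210503323, 'cx': 275.7292838461971, 'cy': 205.54882095152183, 'world_from_camera': array([[-0.9751,  0.0654, -0.2119,  0.3343],
       [-0.2209, -0.3698,  0.9025,  1.0924],
       [-0.0194,  0.9268,  0.375 ,  0.442 ],
       [ 0.    ,  0.    ,  0.    ,  1.    ]])}
top {'fx': 513.7513795626113, 'fy': 513.7513795626113, 'cx': 276.06572834310253, 'cy': 209.17674828745183, 'world_from_camera': array([[ 0.0076,  0.9979, -0.0645,  0.46  ],
       [-1.    ,  0.0072, -0.0069,  0.1847],
       [-0.0064,  0.0645,  0.9979,  1.2528],
       [ 0.    ,  0.    ,  0.    ,  1.    ]])}
{'clock': 0.1, 'joint_pos': array([-1.4206,  0.3139,  0.0451,  1.3036, -0.    ,  1.4312]), 'qvel': array([-0.0004, -0.0022,  0.0016,  0.0024,  0.0007, -0.0007]), 'tau': array([  0.002 , -48.1724,  29.9244,   0.0128,  -0.0002,   0.    ]), 'tcp_pos': array([ 0.1642, -0.5506,  0.2305]), 'orientation': array([-0.0008,  0.9895,  0.1444, -0.    ]), 'wrist_force': array([-0.9707,  0.1317, -0.58  ]), 'ft_torque': array([ 0.0662, -0.0197,  0.0002]), 'grip_force': 0.0, 'finger_gap': 0.08560748547117492}
```

View pics/side0.png

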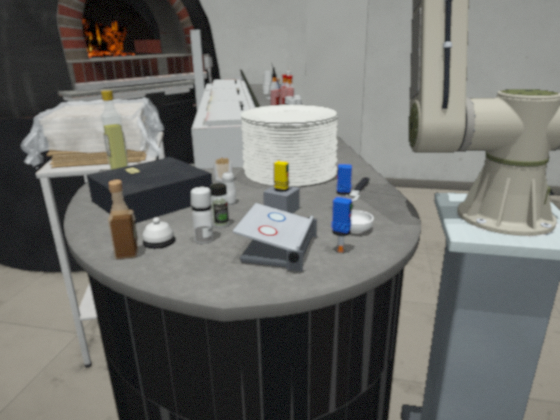

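View pics/top0.png

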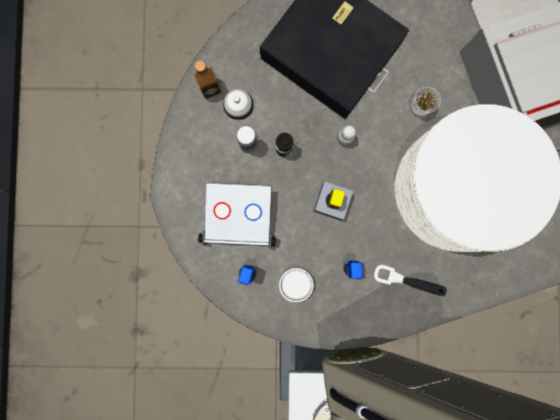

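Side view: yellow probe in its dock at about (281,175)/(282,198), red ring at (268,230), blue ring at (276,217). Top view: yellow handle at (337,199), red ring at (222,211), blue ring at (253,212), front of the plate facing the robot. Blue decoys are at (247,275) and (356,270).

```bash
cat > h.py <<'E'
from workcell import env
import cv2,numpy as np
np.set_printoptions(precision=4,suppress=True)
def ray(c,p):
    T=c["world_from_camera"]; d=T[:3,:3]@np.array([(p[0]-c["cx"])/c["fx"],-(p[1]-c["cy"])/c["fy"],-1]); return T[:3,3],d/np.linalg.norm(d)
def onz(c,p,z):
    o,d=ray(c,p); return o+d*(z-o[2])/d[2]
def tri(a,p,b,q):
    o1,d1=ray(a,p);o2,d2=ray(b,q)
    s=np.linalg.lstsq(np.stack([d1,-d2],1),o2-o1,rcond=None)[0]
    x,y=o1+s[0]*d1,o2+s[1]*d2
    return (x+y)/2,np.linalg.norm(x-y)
def proj(c,X):
    T=c["world_from_camera"];v=T[:3,:3].T@(np.asarray(X)-T[:3,3]); return np.array([c["cx"]+c["fx"]*v[0]/-v[2],c["cy"]-c["fy"]*v[1]/-v[2]])
def blob(c,box,f):
    x0,y0,x1,y1=box; I=c["color"][y0:y1,x0:x1].astype(int)
    m=f(I[...,0],I[...,1],I[...,2]).astype(np.uint8)
    n,l,s,_=cv2.connectedComponentsWithStats(m); k=1+np.argmax(s[1:,4]); m=(l==k).astype(np.uint8)
    C=max(cv2.findContours(m,cv2.RETR_EXTERNAL,cv2.CHAIN_APPROX_NONE)[0],key=len)
    return C.reshape(-1,2)+np.array([x0,y0]),m
red=lambda r,g,b:(r>g+50)&(r>b+50)
blue=lambda r,g,b:(b>r+40)
yel=lambda r,g,b:(r>b+90)&(g>b+70)
E
python3 - <<'E'
from h import *
S=env.read_camera("side");T=env.read_camera("top")
for n,f,bs,bt in(("red",red,(250,215,290,242),(205,195,240,228)),("blue",blue,(258,207,295,227),(240,198,270,226))):
    cs,_=blob(S,bs,f);ct,_=blob(T,bt,f)
    es=cv2.fitEllipse(cs);et=cv2.fitEllipse(ct);print(n,es,et,tri(S,es[0],T,et[0]))
cs,ms=blob(S,(260,150,310,200),yel);ct,mt=blob(T,(315,180,360,220),yel)
print("yel side",cs.min(0),cs.max(0),cv2.minAreaRect(cs),"top",ct.min(0),ct.max(0),cv2.minAreaRect(ct))
a=cv2.resize(S["color"][150:275,220:330],None,fx=4,fy=4,interpolation=cv2.INTER_CUBIC)
b=cv2.resize(T["color"][170:255,195:360],None,fx=0,fy=0,dsize=(0,0)) if 0 else cv2.resize(T["color"][170:255,190:280],None,fx=4,fy=4,interpolation=cv2.INTER_CUBIC)
d=cv2.resize(T["color"][175:225,305:365],None,fx=4,fy=4,interpolation=cv2.INTER_CUBIC)
o=np.zeros((560,800,3),np.uint8);o[:500,:440]=a;o[:340,440:800]=b;o[345:545,440:680]=d
cv2.imwrite("pics/crop.png",o[...,::-1])
E
```

```text
red ((260.24163818359375, 229.0), (3.760284185409546, 4.311193466186523), 0.0) ((221.67520141601562, 210.38023376464844), (17.022687911987305, 17.15074920654297), 155.12574768066406) (array([0.5409, 0.3207, 0.0671]), np.float64(0.016306294303312062))
blue ((281.27716064453125, 218.433349609375), (4.480600833892822, 7.883430480957031), 72.05608367919922) ((252.7609100341797, 211.82000732421875), (17.624250411987305, 17.91023826599121), 103.60649108886719) (array([0.5259, 0.2462, 0.0605]), np.float64(0.009383182156718335))
yel side [274 161] [287 188] ((280.5, 174.5), (27.0, 13.0), 90.0) top [329 189] [344 206] ((336.6697998046875, 197.4056396484375), (12.774531364440918, 16.345903396606445), 15.945395469665527)
```

View pics/crop.png

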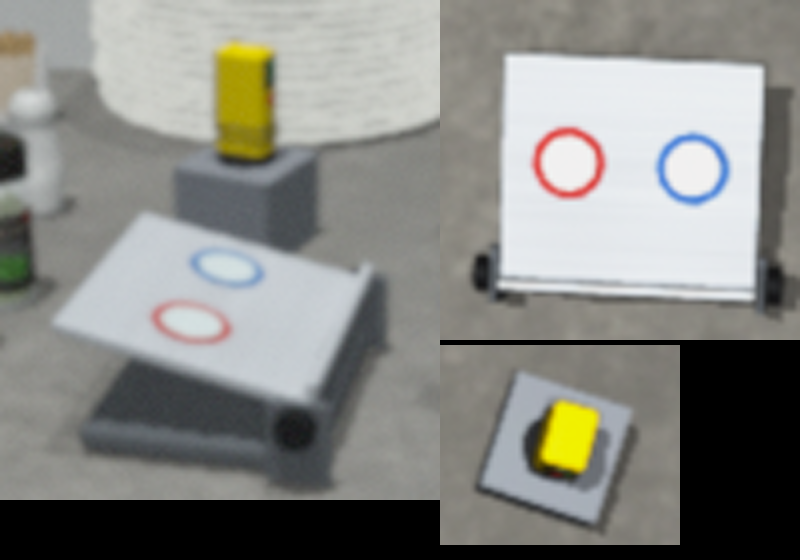

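The crop shows the plate with its lip at the near edge, both rings clear, and the dock and handle turned about 17° clockwise. I'll redo the fits at sub-pixel level, with looser masks for the faint side view, and add the plate corners.

```bash
cat >> h.py <<'E'
def up(c,box,f,k=8):
    x0,y0,x1,y1=box; I=cv2.resize(c["color"][y0:y1,x0:x1],None,fx=k,fy=k,interpolation=cv2.INTER_CUBIC).astype(int)
    m=f(I[...,0],I[...,1],I[...,2]).astype(np.uint8)
    n,l,s,_=cv2.connectedComponentsWithStats(m);j=1+np.argmax(s[1:,4]);m=(l==j).astype(np.uint8)
    C=max(cv2.findContours(m,cv2.RETR_EXTERNAL,cv2.CHAIN_APPROX_NONE)[0],key=len).reshape(-1,2)
    return ((C+.5)/k-.5+np.array([x0,y0])).astype(np.float32)
E
python3 - <<'E'
from h import *
S=env.read_camera("side");T=env.read_camera("top")
P={}
for n,f,bs,bt in(("red",lambda r,g,b:r>(g+b)/2+22,(250,215,290,242),(205,195,240,228)),("blue",lambda r,g,b:b>r+25,(260,207,294,226),(240,198,270,226))):
    es=cv2.fitEllipse(up(S,bs,f));et=cv2.fitEllipse(up(T,bt,f));P[n],e=tri(S,es[0],T,et[0]);print(n,es,et,P[n],e)
print("dist",np.linalg.norm(P["red"]-P["blue"]),P["blue"]-P["red"])
sp=lambda x,y:(220+x/4-.375,150+y/4-.375)
tp=lambda x,y:(190+(x-440)/4-.375,170+y/4-.375)
A,e1=tri(S,sp(54,323),T,tp(505,54));B,e2=tri(S,sp(148,212),T,tp(765,66));print("far corners",A,e1,B,e2,np.linalg.norm(A-B))
cy=up(T,(315,180,360,225),lambda r,g,b:(r>225)&(g>200)&(b<110));ct=cv2.minAreaRect(cy);print("handle top(top view)",ct)
cs=up(S,(260,150,310,205),lambda r,g,b:(r>b+70)&(g>b+60));print("side",cs.min(0),cs.max(0),cv2.minAreaRect(cs))
for z in(.130,.136,.142):
    X=onz(T,ct[0],z);print(z,X,proj(S,X),[ (onz(T,q,z)-X)[:2] for q in cv2.boxPoints(ct)])
# dock top: rays at z=.06
dp=lambda x,y:(305+(x-440)/4-.375,175+(y-345)/4-.375)
D=[onz(T,dp(*q),.06) for q in((517,372),(632,410),(597,526),(478,487))];print("dock",np.array(D),np.mean(D,0),[np.linalg.norm(D[i]-D[i-1]) for i in range(4)])
# dock top corners by two views
print(tri(S,sp(174,171),T,dp(517,372)),tri(S,sp(320,150),T,dp(597,526)))
E
```

```text
red ((267.3042907714844, 230.21060180664062), (9.319738388061523, 19.346080780029297), 101.81820678710938) ((221.70458984375, 210.27516174316406), (18.48875617980957, 18.969980239868164), 121.1012954711914) [0.534  0.3191 0.0647] 0.0014639827412416928
blue ((276.27569580078125, 216.53846740722656), (9.63979434967041, 19.832353591918945), 102.9728775024414) ((252.74073791503906, 211.7745819091797), (18.802635192871094, 19.23249626159668), 106.3962631225586) [0.5312 0.2471 0.0647] 0.0017522194340288178
dist 0.07205933492408075 [-0.0028 -0.072  -0.    ]
far corners [0.5955 0.3552 0.0759] 0.0008984455381408983 [0.5884 0.205  0.0774] 0.0011062160180652196 0.15035782306059153
handle top(top view) ((337.131103515625, 197.22796630859375), (10.317214012145996, 14.883712768554688), 15.422160148620605)
side [273.5625 159.9375] [287.8125 189.0625] ((280.4416198730469, 174.49476623535156), (14.24677562713623, 29.03864097595215), 1.2188751697540283)
0.13 [0.5597 0.0588 0.13  ] [281.4276 163.4086] [array([-0.0129,  0.0152]), array([0.0188, 0.0066]), array([ 0.0129, -0.0152]), array([-0.0187, -0.0065])]
0.136 [0.5592 0.0595 0.136 ] [281.543  161.2249] [array([-0.0128,  0.0151]), array([0.0187, 0.0065]), array([ 0.0128, -0.0152]), array([-0.0186, -0.0065])]
0.142 [0.5587 0.0602 0.142 ] [281.659  159.0293] [array([-0.0127,  0.0151]), array([0.0186, 0.0065]), array([ 0.0127, -0.0151]), array([-0.0185, -0.0065])]
dock [[0.6029 0.0819 0.06  ]
 [0.5811 0.0149 0.06  ]
 [0.5133 0.0353 0.06  ]
 [0.5355 0.1044 0.06  ]] [0.5582 0.0591 0.06  ] [np.float64(0.07105252831530837), np.float64(0.070432619276441), np.float64(0.07077526486207175), np.float64(0.07256811319720774)]
(array([0.6039, 0.0817, 0.0566]), np.float64(0.001220380983277447)) (array([0.5149, 0.0356, 0.0602]), np.float64(0.0031976716588177022))
```

Red ring is at (0.534, 0.319, 0.065), and the ring spacing comes out at 72.06 mm against 72 given. The dock centre is (0.558, 0.059), with a measured top near 0.057–0.060 and a side length of about 71 mm. The slope still needs a better estimate, so I'll intersect the planes through the plate's side edges in both views.

Run:
```python
from h import *
S=env.read_camera("side");T=env.read_camera("top")
sp=lambda x,y:np.array((220+x/4-.375,150+y/4-.375))
tp=lambda x,y:np.array((190+(x-440)/4-.375,170+y/4-.375))
def edge(c,a,b,w=3.0,n=60):
    a,b=np.array(a),np.array(b);u=(b-a)/np.linalg.norm(b-a);m=np.array([-u[1],u[0]])
    g=cv2.GaussianBlur(cv2.cvtColor(c["color"],cv2.COLOR_RGB2GRAY).astype(np.float32),(0,0),.7)
    t=np.arange(-w,w+.01,.1);pts=[]
    for s in np.linspace(.1,.85,n):
        q=a+(b-a)*s+t[:,None]*m
        v=cv2.remap(g,q[:,0].astype(np.float32)[None],q[:,1].astype(np.float32)[None],cv2.INTER_CUBIC)[0]
        pts.append(q[np.argmax(abs(np.gradient(v)))])
    pts=np.array(pts,np.float32);l=cv2.fitLine(pts,cv2.DIST_HUBER,0,.01,.01).ravel()
    r=(pts-l[2:])@np.array([-l[1],l[0]]);print("rms",np.median(abs(r)),l)
    return l[2:]-20*l[:2],l[2:]+20*l[:2]
def pl(c,e): n=np.cross(ray(c,e[0])[1],ray(c,e[1])[1]);return n/np.linalg.norm(n)
h=np.array([.0028,.072,0]);h/=np.linalg.norm(h)
for nm,s,t in(("right",(sp(148,212),sp(362,275)),(tp(765,66),tp(757,280))),("left",(sp(54,325),sp(310,405)),(tp(505,54),tp(499,280)))):
    d=np.cross(pl(S,edge(S,*s)),pl(T,edge(T,*t)));d/=np.linalg.norm(d);d*=np.sign(d[0]);print(nm,d,"slope",np.arcsin(d[2]),"yaw",np.arctan2(d[1],d[0]))
# ellipse based check
R=np.array([.534,.3191,.0647])
for s in(.2,.25,.3,.35,.4):
    u=np.array([np.cos(s)*np.cos(.04),-np.cos(s)*np.sin(.04),np.sin(s)]);v=np.array([np.sin(.04),np.cos(.04),0])
    k=np.linspace(0,6.28,60);o=[cv2.fitEllipse(np.array([proj(c,R+.021*(np.cos(i)*u+np.sin(i)*v)) for i in k],np.float32)) for c in(S,T)]
    print(s,o[0][1:],o[1][1:], "far mid z",.0647+.065*np.sin(s))
```

```text
rms 0.21589124 [  0.957    0.29   282.0092 210.2022]
rms 0.1763623 [  0.0335  -0.9994 269.5414 209.7525]
right [ 0.9731 -0.0292  0.2283] slope 0.23036522019946093 yaw -0.029982166836505713
rms 0.4575356 [  0.9451   0.3267 265.1912 241.9015]
rms 0.08533821 [  0.0049  -1.     204.9638 215.5633]
left [ 0.9655 -0.0263  0.259 ] slope 0.2619761624838488 yaw -0.02725715008080137
0.2 ((9.64176082611084, 20.451574325561523), 100.72395324707031) ((17.849323272705078, 18.176891326904297), 122.4637222290039) far mid z 0.07761350650167897
0.25 ((9.804819107055664, 20.45111846923828), 103.93388366699219) ((17.688983917236328, 18.18747329711914), 117.81800079345703) far mid z 0.08078125735154398
0.3 ((9.94326114654541, 20.450899124145508), 107.17367553710938) ((17.48818588256836, 18.19441032409668), 114.19591522216797) far mid z 0.08390881343298706
0.35 ((10.056747436523438, 20.450916290283203), 110.43907165527344) ((17.245967864990234, 18.199138641357422), 111.32127380371094) far mid z 0.08698835748460433
0.4 ((10.144980430603027, 20.451200485229492), 113.72540283203125) ((16.96208953857422, 18.202491760253906), 109.00255584716797) far mid z 0.09001219225006228
```

>>> carry_out([
  {"travel":[1,1,0],"delta_rot":[0,0,-0.5],"fingers":-1},
  {"travel":[1,1,0],"delta_rot":[0,0,-0.5],"fingers":-1},
  {"travel":[1,1,0],"delta_rot":[0,0,-0.5],"fingers":-1},
  {"travel":[1,1,0],"delta_rot":[0,0,-0.5],"fingers":-1},
], squeeze=60)

```text
clock: 0.9
tcp_pos: [0.265, -0.4503, 0.2314]
orientation: [0.0, 0.999, 0.044, 0.0]
wrist_force: [-0.5, -0.1, -0.2]
finger_gap: 0.0852
grip_force: 0.0
```

>>> carry_out([
  {"travel":[0.14,1,0],"delta_rot":[0,0,-0.3],"fingers":-1},
  {"travel":[0.14,1,0],"delta_rot":[0,0,-0.3],"fingers":-1},
  {"travel":[0.14,1,0],"delta_rot":[0,0,-0.3],"fingers":-1},
  {"travel":[0.14,1,0],"delta_rot":[0,0,-0.3],"fingers":-1},
  {"travel":[0.14,1,0],"delta_rot":[0,0,-0.3],"fingers":-1},
])

```text
clock: 1.52
tcp_pos: [0.2819, -0.3252, 0.2314]
orientation: [0.0, 1.0, -0.031, 0.0]
wrist_force: [0.2, 0.8, 0.0]
finger_gap: 0.0851
grip_force: 0.0
```

>>> carry_out([
  {"travel":[0.14,1,0],"delta_rot":[0,0,-0.3],"fingers":-1},
  {"travel":[0.14,1,0],"delta_rot":[0,0,-0.3],"fingers":-1},
  {"travel":[0.14,1,0],"delta_rot":[0,0,-0.3],"fingers":-1},
  {"travel":[0.14,1,0],"delta_rot":[0,0,-0.3],"fingers":-1},
  {"travel":[0.14,1,0],"delta_rot":[0,0,-0.3],"fingers":-1},
])

```text
clock: 2.15
tcp_pos: [0.2993, -0.2003, 0.2315]
orientation: [0.0, 0.994, -0.105, 0.0]
wrist_force: [-0.2, -0.4, 0.0]
finger_gap: 0.0852
grip_force: 0.0
```

>>> carry_out([
  {"travel":[0.3,1,0],"delta_rot":[0,0,-0.3],"fingers":-1},
  {"travel":[0.3,1,0],"delta_rot":[0,0,-0.3],"fingers":-1},
  {"travel":[0.3,1,0],"delta_rot":[0,0,-0.25],"fingers":-1},
  {"travel":[0.3,1,0],"delta_rot":[0,0,0],"fingers":-1},
  {"travel":[0.3,1,0],"delta_rot":[0,0,0],"fingers":-1},
])

```text
clock: 2.78
tcp_pos: [0.337, -0.0753, 0.2315]
orientation: [0.0, 0.989, -0.147, 0.0]
wrist_force: [0.2, 0.7, -0.6]
finger_gap: 0.0858
grip_force: 0.0
```

>>> carry_out([
  {"travel":[0.9,1,0],"fingers":-1,"delta_rot":[0,0,0]},
  {"travel":[0.9,1,0],"fingers":-1,"delta_rot":[0,0,0]},
  {"travel":[1,0.6,0],"fingers":-1,"delta_rot":[0,0,0]},
  {"travel":[1,0.6,0],"fingers":-1,"delta_rot":[0,0,0]},
  {"travel":[1,0.6,0],"fingers":-1,"delta_rot":[0,0,0]},
])

```text
clock: 3.4
tcp_pos: [0.4467, -0.0204, 0.2315]
orientation: [-0.016, 0.992, -0.123, 0.002]
wrist_force: [-0.2, -0.8, -0.6]
finger_gap: 0.0856
grip_force: 0.0
```

>>> carry_out([
  {"travel":[1,0.5,0],"fingers":-1,"delta_rot":[0,0,0]},
  {"travel":[1,0.5,0],"fingers":-1,"delta_rot":[0,0,0]},
  {"travel":[1,0.4,0],"fingers":-1,"delta_rot":[0,0,0]},
  {"travel":[1,0.2,0],"fingers":-1,"delta_rot":[0,0,0]},
  {"travel":[0.06,0,0],"fingers":-1,"delta_rot":[0,0,0]},
])

```text
clock: 4.03
tcp_pos: [0.5414, -0.0122, 0.2309]
orientation: [-0.029, 0.994, -0.101, 0.003]
wrist_force: [-0.4, -0.9, 0.4]
finger_gap: 0.0853
grip_force: 0.0
```

Run:
```python
from h import *
T=env.read_camera("top");S=env.read_camera("side")
o=np.hstack([cv2.resize(T["color"][140:260,270:400],None,fx=3,fy=3),cv2.resize(S["color"][90:210,220:350],None,fx=3,fy=3)])
cv2.imwrite("pics/pre.png",o[...,::-1]);print(env.get_state()["tcp_pos"])
```

```text
[ 0.5399 -0.012   0.2311]
```

View pics/pre.png

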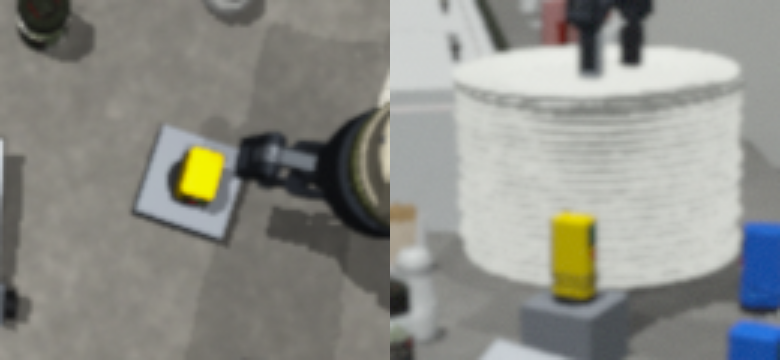

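The gripper is short of its target, standing to the right of the probe. I'll check the joints for a limit.

Run:
```python
from h import *
s=env.get_state();print(s["joint_pos"],s["qvel"],s["tcp_pos"],s["orientation"],s["wrist_force"])
```

```text
[-0.2036  0.2411 -0.0529  1.2783  0.0579  3.1412] [-0.001  -0.0176 -0.0161  0.0028 -0.0003 -0.0004] [ 0.5399 -0.012   0.2311] [-0.0289  0.9944 -0.1014  0.0022] [-1.2505 -0.1468  0.9334]
```

Joint 6 is at its 3.14 limit, so I'll turn the tool about +3.0 rad to the equivalent half-turn grasp, moving over the probe as it turns.

>>> carry_out([
  {"travel":[0,0,0],"delta_rot":[0,0,1],"fingers":-1},
  {"travel":[0,0,0],"delta_rot":[0,0,1],"fingers":-1},
  {"travel":[0,0,0],"delta_rot":[0,0,1],"fingers":-1},
  {"travel":[0,0,0],"delta_rot":[0,0,1],"fingers":-1},
  {"travel":[0,0,0],"delta_rot":[0,0,1],"fingers":-1},
])

```text
clock: 4.75
tcp_pos: [0.5392, -0.0121, 0.2317]
orientation: [-0.029, 0.988, 0.149, -0.005]
wrist_force: [0.2, 0.5, -0.2]
finger_gap: 0.0854
grip_force: 0.0
```

>>> carry_out([
  {"travel":[0.1,0.4,0],"delta_rot":[0,0,1],"fingers":-1},
  {"travel":[0.1,0.4,0],"delta_rot":[0,0,1],"fingers":-1},
  {"travel":[0.1,0.4,0],"delta_rot":[0,0,1],"fingers":-1},
  {"travel":[0.1,0.4,0],"delta_rot":[0,0,1],"fingers":-1},
  {"travel":[0.1,0.4,0],"delta_rot":[0,0,1],"fingers":-1},
])

```text
clock: 5.38
tcp_pos: [0.5519, 0.0382, 0.2317]
orientation: [-0.027, 0.921, 0.389, -0.012]
wrist_force: [-0.2, -0.1, 0.7]
finger_gap: 0.0852
grip_force: 0.0
```

>>> carry_out([
  {"travel":[0.1,0.2,0],"delta_rot":[0,0,1],"fingers":-1},
  {"travel":[0.1,0.2,0],"delta_rot":[0,0,1],"fingers":-1},
  {"travel":[0,0.2,0],"delta_rot":[0,0,1],"fingers":-1},
  {"travel":[0,0.2,0],"delta_rot":[0,0,1],"fingers":-1},
  {"travel":[0,0,0],"delta_rot":[0,0,1],"fingers":-1},
])

```text
clock: 6.0
tcp_pos: [0.5568, 0.0581, 0.2317]
orientation: [-0.023, 0.796, 0.605, -0.018]
wrist_force: [-0.0, -0.2, 0.8]
finger_gap: 0.0853
grip_force: 0.0
```

>>> carry_out([
  {"travel":[0,0,0],"delta_rot":[0,0,1],"fingers":-1},
  {"travel":[0,0,0],"delta_rot":[0,0,1],"fingers":-1},
  {"travel":[0,0,0],"delta_rot":[0,0,1],"fingers":-1},
  {"travel":[0,0,0],"delta_rot":[0,0,1],"fingers":-1},
  {"travel":[0,0,0],"delta_rot":[0,0,1],"fingers":-1},
])

```text
clock: 6.62
tcp_pos: [0.5568, 0.0578, 0.2317]
orientation: [-0.018, 0.621, 0.783, -0.023]
wrist_force: [-0.8, 0.1, 0.1]
finger_gap: 0.0854
grip_force: 0.0
```

>>> carry_out([
  {"travel":[0,0,0],"delta_rot":[0,0,1],"fingers":-1},
  {"travel":[0,0,0],"delta_rot":[0,0,1],"fingers":-1},
  {"travel":[0,0,0],"delta_rot":[0,0,1],"fingers":-1},
  {"travel":[0,0,0],"delta_rot":[0,0,1],"fingers":-1},
  {"travel":[0,0,0],"delta_rot":[0,0,1],"fingers":-1},
])

```text
clock: 7.25
tcp_pos: [0.5568, 0.0578, 0.2317]
orientation: [-0.012, 0.408, 0.912, -0.027]
wrist_force: [-0.9, 0.5, 1.1]
finger_gap: 0.0853
grip_force: 0.0
```

>>> carry_out([
  {"travel":[0,0,0],"delta_rot":[0,0,1],"fingers":-1},
  {"travel":[0,0,0],"delta_rot":[0,0,1],"fingers":-1},
  {"travel":[0,0,0],"delta_rot":[0,0,1],"fingers":-1},
  {"travel":[0,0,0],"delta_rot":[0,0,1],"fingers":-1},
])

```text
clock: 7.75
tcp_pos: [0.5568, 0.0578, 0.2317]
orientation: [-0.006, 0.219, 0.975, -0.028]
wrist_force: [-0.2, 0.5, 0.7]
finger_gap: 0.0853
grip_force: 0.0
```

```bash
cat >> h.py <<'E'
from scipy.spatial.transform import Rotation as Ro
def cur():
    s=env.get_state();q=s["orientation"];return s,Ro.from_quat([q[1],q[2],q[3],q[0]])
def togo(p,zax,yaw):
    "moves (units) to TCP p, tool z=zax, tool x heading yaw"
    s,R=cur();z=np.array(zax)/np.linalg.norm(zax);x=np.array([np.cos(yaw),np.sin(yaw),0]);x-=z*(x@z);x/=np.linalg.norm(x)
    G=Ro.from_matrix(np.stack([x,np.cross(z,x),z],1));print("clock",s["clock"],"tcp",s["tcp_pos"],"travel",(p-s["tcp_pos"])/.025,"rot",(G*R.inv()).as_rotvec()/.1,"F",s["wrist_force"],"j",s["joint_pos"])
E
python3 - <<'E'
from h import *
togo(np.array([.5585,.0593,.091]),[0,0,-1],np.pi-.297)
E
```

```text
clock 7.75 tcp [0.5568 0.0578 0.2317] travel [ 0.0686  0.0614 -5.6282] rot [ 0.5437 -0.2099  1.4469] F [-0.1847  0.4555  0.6969] j [-0.0114  0.3081  0.0387  1.3256 -0.0529  0.431 ]
```

>>> carry_out([
  {"travel":[0.07,0.06,0],"delta_rot":[0.27,-0.1,0.72],"fingers":-1},
  {"travel":[0,0,-0.5],"delta_rot":[0.27,-0.11,0.73],"fingers":-1},
  {"travel":[0,0,-0.8],"delta_rot":[0,0,0],"fingers":-1},
  {"travel":[0,0,-0.7],"delta_rot":[0,0,0],"fingers":-1},
])

```text
clock: 8.25
tcp_pos: [0.5585, 0.0591, 0.1812]
orientation: [0.0, 0.15, 0.989, -0.0]
wrist_force: [0.2, -0.2, 0.3]
finger_gap: 0.0854
grip_force: 0.0
```

>>> carry_out([
  {"travel":[0,0,-0.8],"delta_rot":[0,0,0],"fingers":-1},
  {"travel":[0,0,-0.8],"delta_rot":[0,0,0],"fingers":-1},
  {"travel":[0,0,-0.8],"delta_rot":[0,0,0],"fingers":-1},
  {"travel":[0,0,-0.8],"delta_rot":[0,0,0],"fingers":-1},
  {"travel":[0,0,-0.4],"delta_rot":[0,0,0],"fingers":-1},
])

```text
clock: 8.88
tcp_pos: [0.5581, 0.0593, 0.0906]
orientation: [-0.001, 0.149, 0.989, -0.0]
wrist_force: [-0.2, -0.2, 0.4]
finger_gap: 0.0852
grip_force: 0.0
```

>>> carry_out([
  {"travel":[0,0,0],"delta_rot":[0,0,0],"fingers":0.2},
  {"travel":[0,0,0],"delta_rot":[0,0,0],"fingers":0.2},
  {"travel":[0,0,0],"delta_rot":[0,0,0],"fingers":0.4},
  {"travel":[0,0,0],"delta_rot":[0,0,0],"fingers":1},
  {"travel":[0,0,0],"delta_rot":[0,0,0],"fingers":1},
], squeeze=60)

```text
clock: 9.5
tcp_pos: [0.5604, 0.0593, 0.0923]
orientation: [0.001, 0.149, 0.989, -0.0]
wrist_force: [-1.0, 0.4, 5.5]
finger_gap: 0.0255
grip_force: 58.8
```

>>> carry_out([
  {"travel":[0,0,0],"delta_rot":[0,0,0],"fingers":1},
  {"travel":[0,0,0],"delta_rot":[0,0,0],"fingers":1},
  {"travel":[0,0,0],"delta_rot":[0,0,0],"fingers":1},
])

```text
clock: 9.88
tcp_pos: [0.5604, 0.0594, 0.0923]
orientation: [0.001, 0.149, 0.989, -0.0]
wrist_force: [-1.1, -0.3, 6.1]
finger_gap: 0.0256
grip_force: 58.8
```

Run:
```python
from h import *
togo(np.array([.5585,.0593,.091]),[0,0,-1],np.pi-.297)
S=env.read_camera("side");T=env.read_camera("top")
o=np.hstack([cv2.resize(S["color"][100:220,220:350],None,fx=3,fy=3),cv2.resize(T["color"][140:260,270:400],None,fx=3,fy=3)])
cv2.imwrite("pics/grip.png",o[...,::-1])
```

```text
clock 9.875 tcp [0.5604 0.0594 0.0923] travel [-0.0741 -0.0026 -0.0532] rot [0.0036 0.02   0.0276] F [-1.1176 -0.3354  6.0537] j [-0.0368  0.3686 -0.2274  0.9728 -0.0003  0.263 ]
```

View pics/grip.png

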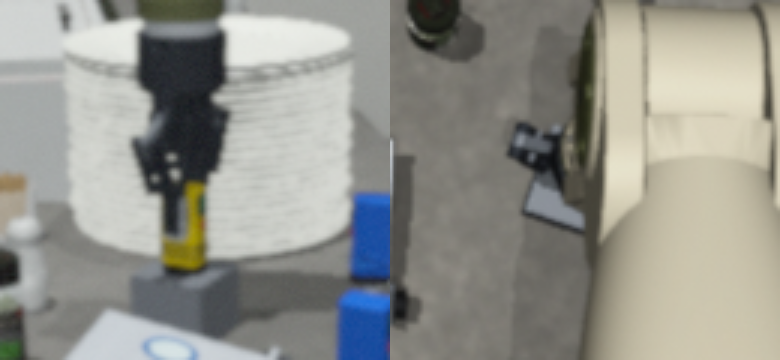

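Grip is good: 25.5 mm gap at 59 N, with the probe upright in the dock. Next I lift it clear and check where the foot is relative to the TCP.

>>> carry_out([
  {"travel":[0,0,0.5],"delta_rot":[0,0,0],"fingers":1},
  {"travel":[0,0,0.8],"delta_rot":[0,0,0],"fingers":1},
  {"travel":[0,0,0.9],"delta_rot":[0,0,0],"fingers":1},
  {"travel":[0,0,0.9],"delta_rot":[0,0,0],"fingers":1},
  {"travel":[0,0,0.9],"delta_rot":[0,0,0],"fingers":1},
])

```text
clock: 10.6
tcp_pos: [0.5592, 0.0594, 0.1922]
orientation: [-0.0, 0.149, 0.989, -0.0]
wrist_force: [1.1, -0.5, -1.7]
finger_gap: 0.0255
grip_force: 58.3
```

>>> carry_out([
  {"travel":[0,0,0],"delta_rot":[0,0,0],"fingers":1},
  {"travel":[0,0,0],"delta_rot":[0,0,0],"fingers":1},
])

```text
clock: 10.85
tcp_pos: [0.5591, 0.0594, 0.1905]
orientation: [-0.001, 0.149, 0.989, -0.0]
wrist_force: [-0.1, 0.2, -2.0]
finger_gap: 0.0255
grip_force: 58.3
```

Run:
```python
from h import *
s=.24;n=np.array([-np.sin(s)*np.cos(.032),np.sin(s)*np.sin(.032),np.cos(s)]);R=np.array([.534,.319,.0647])
togo(R+n*.1023,-n,np.pi-.297)
st=env.get_state();S=env.read_camera("side")
f=st["tcp_pos"]-[0,0,.0773];print("pred foot px",proj(S,f),"origin",proj(S,f+[0,0,.045]),"top",proj(S,f+[0,0,.121]))
cv2.imwrite("pics/lift.png",cv2.resize(S["color"][100:240,220:350],None,fx=4,fy=4,interpolation=cv2.INTER_CUBIC)[...,::-1])
```

```text
clock 10.85 tcp [0.5591 0.0594 0.1905] travel [-1.9754 10.4153 -1.0577] rot [-0.0691 -2.4105 -0.0464] F [-0.1118  0.1551 -2.016 ] j [-0.0368  0.3041 -0.0671  1.2008 -0.0003  0.263 ]
pred foot px [281.7278 169.778 ] origin [281.4768 152.7435] top [281.0346 122.7399]
```

View pics/lift.png

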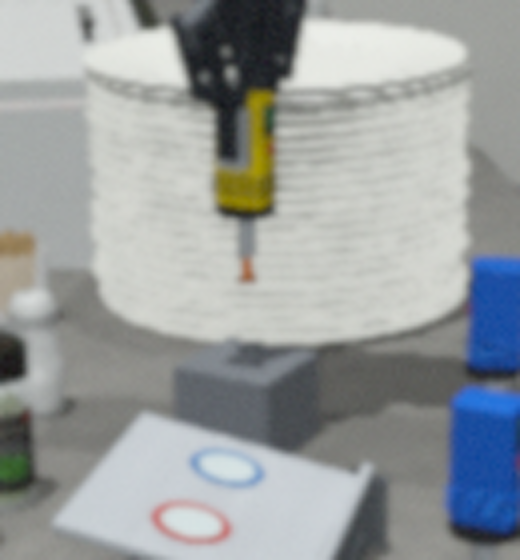

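The foot shows at pixel (281.4,170.1), against a predicted (281.7,169.8), so the grasp geometry holds and the probe is upright. Next I carry it over the red ring and tilt it.

>>> carry_out([
  {"travel":[-0.1,0.6,0.2],"delta_rot":[0,0,0],"fingers":1},
  {"travel":[-0.2,1,0.2],"delta_rot":[0,-0.2,0],"fingers":1},
  {"travel":[-0.2,1,0],"delta_rot":[0,-0.3,0],"fingers":1},
  {"travel":[-0.2,1,0],"delta_rot":[0,-0.3,0],"fingers":1},
  {"travel":[-0.2,1,0],"delta_rot":[0,-0.3,0],"fingers":1},
])

```text
clock: 11.52
tcp_pos: [0.5361, 0.176, 0.2009]
orientation: [0.054, 0.149, 0.987, 0.008]
wrist_force: [0.2, 0.5, -2.1]
finger_gap: 0.0253
grip_force: 58.4
```

>>> carry_out([
  {"travel":[-0.2,1,0],"delta_rot":[0,-0.3,0],"fingers":1},
  {"travel":[-0.2,1,0],"delta_rot":[0,-0.3,0],"fingers":1},
  {"travel":[-0.2,1,0],"delta_rot":[0,-0.3,0],"fingers":1},
  {"travel":[-0.2,1,0],"delta_rot":[0,-0.2,0],"fingers":1},
  {"travel":[-0.2,0.9,0],"delta_rot":[0,-0.2,0],"fingers":1},
])

```text
clock: 12.15
tcp_pos: [0.5107, 0.2985, 0.2009]
orientation: [0.118, 0.148, 0.982, 0.018]
wrist_force: [-0.1, -0.4, -2.1]
finger_gap: 0.0255
grip_force: 58.4
```

>>> carry_out([
  {"travel":[-0.1,0.6,0],"delta_rot":[0,0,0],"fingers":1},
  {"travel":[-0.08,0.3,-0.4],"delta_rot":[-0.07,0,0],"fingers":1},
  {"travel":[0,0,-0.6],"delta_rot":[0,0,0],"fingers":1},
  {"travel":[0,0,0],"delta_rot":[0,0,0],"fingers":1},
])

```text
clock: 12.65
tcp_pos: [0.5063, 0.3181, 0.1736]
orientation: [0.117, 0.148, 0.982, 0.013]
wrist_force: [-0.7, 0.4, -1.4]
finger_gap: 0.0256
grip_force: 58.5
```

Run:
```python
from h import *
s=.24;n=np.array([-np.sin(s)*np.cos(.032),np.sin(s)*np.sin(.032),np.cos(s)]);R=np.array([.534,.319,.0647])
togo(R+n*.0873,-n,np.pi-.297)
st=env.get_state();S=env.read_camera("side");T=env.read_camera("top")
f=st["tcp_pos"]-n*.0773;print(n,"foot",f,"pred foot px",proj(S,f),"axis up",proj(S,f+n*.121),proj(T,f))
o=np.hstack([cv2.resize(S["color"][140:280,220:320],None,fx=4,fy=4,interpolation=cv2.INTER_CUBIC),cv2.resize(T["color"][140:280,180:280],None,fx=4,fy=4,interpolation=cv2.INTER_CUBIC)])
cv2.imwrite("pics/hover.png",o[...,::-1])
```

```text
clock 12.65 tcp [0.5063 0.3181 0.1736] travel [ 0.2784  0.064  -0.9633] rot [ 0.0319 -0.0408 -0.0467] F [-0.73    0.4018 -1.4161] j [ 0.4861  0.2267 -0.242   0.8971 -0.1179  0.7733]
[-0.2376  0.0076  0.9713] foot [0.5247 0.3175 0.0985] pred foot px [271.897 215.13 ] axis up [285.0742 159.701 ] [220.6118 213.1709]
```

View pics/hover.png

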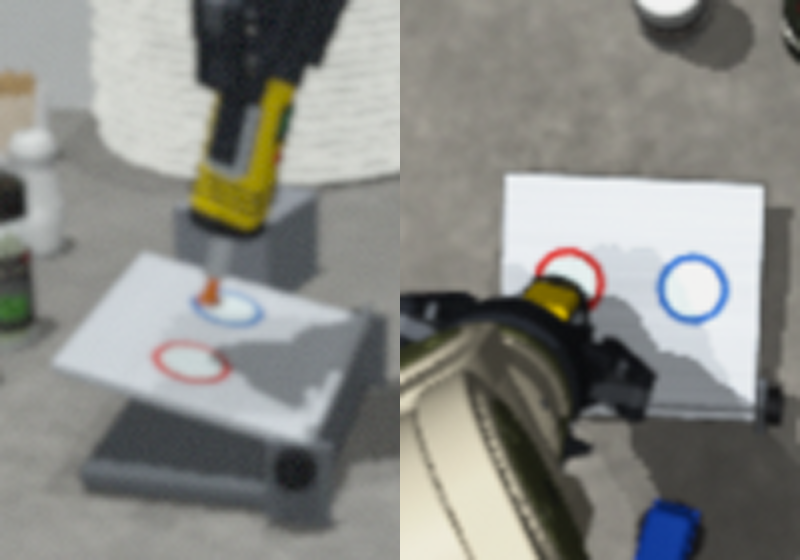

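The foot is at (271.4,215.4) in the side view, against a predicted (271.9,215.1), and the stick lies along the ring's minor axis. Next: go to 10 mm above the ring along its normal, settle, and take a force baseline.

>>> carry_out([
  {"travel":[0.14,0.03,-0.48],"delta_rot":[0,0,0],"fingers":1},
  {"travel":[0.14,0.03,-0.48],"delta_rot":[0.03,-0.04,-0.05],"fingers":1},
  {"travel":[0,0,0],"delta_rot":[0,0,0],"fingers":1},
  {"travel":[0,0,0],"delta_rot":[0,0,0],"fingers":1},
])

```text
clock: 13.25
tcp_pos: [0.5146, 0.3208, 0.1522]
orientation: [0.121, 0.15, 0.981, 0.016]
wrist_force: [0.4, 0.4, -2.4]
finger_gap: 0.0254
grip_force: 58.5
```

```bash
cat > st.py <<'E'
from h import *
s=.24;n=np.array([-np.sin(s)*np.cos(.032),np.sin(s)*np.sin(.032),np.cos(s)]);R=np.array([.534,.319,.0647])
togo(R+n*.0723,-n,np.pi-.297)
F=[]
for i in range(8): F.append(env.get_state()["wrist_force"]); env.read_camera("side")
d=env.get_state()["tcp_pos"]-n*.0773-R
print("Fn",np.mean(F,0)@n,np.std(np.array(F)@n),"foot: along n mm",d@n*1e3,"off",(d-n*(d@n))*1e3)
E
python3 st.py
```

```text
clock 13.25 tcp [0.5146 0.3208 0.1522] travel [ 0.0893 -0.0497 -0.6907] rot [-0.0204  0.0394 -0.003 ] F [ 0.3718  0.4317 -2.3858] j [ 0.4834  0.2501 -0.2688  0.8377 -0.1174  0.7752]
Fn -1.8022896072801557 0.4800574319141469 foot: along n mm 12.666868345432825 off [2.0531 1.3003 0.492 ]
```

>>> carry_out([
  {"travel":[0,-0.06,-0.18],"delta_rot":[0,0,0],"fingers":1},
  {"travel":[0,0,-0.18],"delta_rot":[0,0,0],"fingers":1},
  {"travel":[0,0,0],"delta_rot":[0,0,0],"fingers":1},
])

```text
clock: 14.02
tcp_pos: [0.5141, 0.3191, 0.1425]
orientation: [0.12, 0.15, 0.981, 0.015]
wrist_force: [0.8, -0.6, -1.2]
finger_gap: 0.0253
grip_force: 58.5
```

```bash
python3 st.py
```

```text
clock 14.025 tcp [0.5141 0.3191 0.1425] travel [ 0.1085  0.019  -0.3028] rot [-0.0156  0.0294 -0.0029] F [ 0.7967 -0.6006 -1.1629] j [ 0.481   0.2555 -0.2866  0.8152 -0.1168  0.7728]
Fn -2.124884369210168 0.6360181814556521 foot: along n mm 3.8234978855591795 off [-0.0011 -0.1609  0.001 ]
```

>>> carry_out([
  {"travel":[0.02,0,-0.08],"delta_rot":[0,0,0],"fingers":1},
  {"travel":[0,0,0],"delta_rot":[0,0,0],"fingers":1},
])

```text
clock: 14.68
tcp_pos: [0.515, 0.3193, 0.1411]
orientation: [0.121, 0.15, 0.981, 0.016]
wrist_force: [0.3, 0.0, -2.2]
finger_gap: 0.025
grip_force: 58.5
```

```bash
python3 st.py
```

```text
clock 14.675 tcp [0.515  0.3193 0.1411] travel [ 0.0742  0.0092 -0.2464] rot [-0.0203  0.0386 -0.0041] F [ 0.3105  0.0455 -2.1815] j [ 0.4807  0.2574 -0.2881  0.8108 -0.1168  0.7724]
Fn -1.9255269659289207 0.2583146314657241 foot: along n mm 1.6744073801147012 off [-0.0859 -0.2331 -0.0192]
```

>>> carry_out([
  {"travel":[0.02,0,-0.08],"delta_rot":[0,0,0],"fingers":1},
  {"travel":[0,0,0],"delta_rot":[0,0,0],"fingers":1},
])

```text
clock: 15.32
tcp_pos: [0.5159, 0.3195, 0.1395]
orientation: [0.121, 0.15, 0.981, 0.016]
wrist_force: [-0.5, -0.5, -0.5]
finger_gap: 0.0254
grip_force: 58.6
```

```bash
python3 st.py
```

```text
clock 15.325 tcp [0.5159 0.3195 0.1395] travel [ 0.0385  0.0022 -0.1823] rot [-0.0244  0.0478 -0.0039] F [-0.5125 -0.4762 -0.4744] j [ 0.4802  0.2594 -0.2898  0.806  -0.1167  0.772 ]
Fn -0.388603552282439 0.3549271064835457 foot: along n mm -0.2882658707408873 off [ 0.0607 -0.1108  0.0157]
```

Contact has started: the force change is about 1.5 N. I'll press on in small steps.

>>> carry_out([
  {"travel":[0.02,0,-0.08],"delta_rot":[0,0,0],"fingers":1},
  {"travel":[0,0,0],"delta_rot":[0,0,0],"fingers":1},
])

```text
clock: 15.98
tcp_pos: [0.5163, 0.3195, 0.1374]
orientation: [0.121, 0.15, 0.981, 0.016]
wrist_force: [-0.3, 0.2, 0.6]
finger_gap: 0.0256
grip_force: 58.7
```

```bash
python3 st.py
```

```text
clock 15.975 tcp [0.5163 0.3195 0.1374] travel [ 0.0195  0.0038 -0.0991] rot [-0.0242  0.0463 -0.0034] F [-0.3202  0.1886  0.588 ] j [ 0.4797  0.2618 -0.2921  0.8014 -0.1166  0.7715]
Fn 0.4426780735247827 0.47346580509668695 foot: along n mm -2.3931640293523566 off [ 0.0359 -0.1054  0.0096]
```

>>> carry_out([
  {"travel":[0.01,0,-0.05],"delta_rot":[0,0,0],"fingers":1},
  {"travel":[0,0,0],"delta_rot":[0,0,0],"fingers":1},
])

```text
clock: 16.62
tcp_pos: [0.5166, 0.3194, 0.1362]
orientation: [0.121, 0.15, 0.981, 0.016]
wrist_force: [0.3, -0.2, 1.0]
finger_gap: 0.025
grip_force: 58.7
```

```bash
python3 st.py
```

```text
clock 16.625 tcp [0.5166 0.3194 0.1362] travel [ 0.0106  0.004  -0.0501] rot [-0.0241  0.0461 -0.0035] F [ 0.3086 -0.2285  0.9502] j [ 0.4795  0.2631 -0.2935  0.7987 -0.1165  0.7713]
Fn 0.9067115793874589 0.19920738367412363 foot: along n mm -3.6981387218614117 off [-0.0228 -0.1427 -0.0044]
```

Three force readings put contact at about +0.9 mm, so compression is now about 4.5 mm. One more 0.5 mm, then hold for 2.5 s.

>>> carry_out([
  {"travel":[0.005,0,-0.02],"delta_rot":[0,0,0],"fingers":1},
  {"travel":[0,0,0],"delta_rot":[0,0,0],"fingers":1},
  {"travel":[0,0,0],"delta_rot":[0,0,0],"fingers":1},
  {"travel":[0,0,0],"delta_rot":[0,0,0],"fingers":1},
  {"travel":[0,0,0],"delta_rot":[0,0,0],"fingers":1},
])

```text
clock: 17.65
tcp_pos: [0.5166, 0.3194, 0.1357]
orientation: [0.121, 0.15, 0.981, 0.016]
wrist_force: [0.7, 0.2, 1.1]
finger_gap: 0.0258
grip_force: 58.8
```

```bash
python3 st.py
python3 - <<'E'
from h import *
S=env.read_camera("side")
cv2.imwrite("pics/press.png",cv2.resize(S["color"][140:280,220:330],None,fx=4,fy=4,interpolation=cv2.INTER_CUBIC)[...,::-1])
E
```

```text
clock 17.65 tcp [0.5166 0.3194 0.1357] travel [ 0.0096  0.0054 -0.0302] rot [-0.0231  0.0446 -0.0039] F [0.7404 0.2324 1.0799] j [ 0.4795  0.2636 -0.2941  0.7977 -0.1165  0.7712]
Fn 1.4334009693505638 0.4117155741925076 foot: along n mm -4.289177045300868 off [-0.15   -0.1981 -0.0351]
```

View pics/press.png

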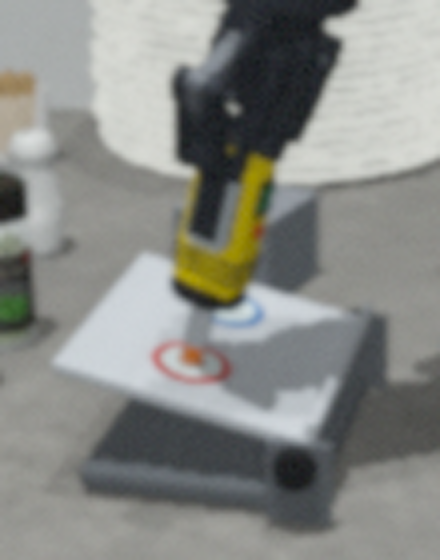

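The foot sits in the middle of the red ring (foot at crop (192,358), ring centre about (191,362)) and the plate has not moved. The force is about 3.4 N, which is half travel. I'll hold, then hand in.

>>> carry_out([
  {"travel":[0,0,0],"delta_rot":[0,0,0],"fingers":1},
  {"travel":[0,0,0],"delta_rot":[0,0,0],"fingers":1},
  {"travel":[0,0,0],"delta_rot":[0,0,0],"fingers":1},
  {"travel":[0,0,0],"delta_rot":[0,0,0],"fingers":1},
  {"travel":[0,0,0],"delta_rot":[0,0,0],"fingers":1},
])

```text
clock: 18.73
tcp_pos: [0.5165, 0.3194, 0.1355]
orientation: [0.121, 0.15, 0.981, 0.016]
wrist_force: [0.1, 0.0, 0.9]
finger_gap: 0.0255
grip_force: 58.8
```

>>> carry_out([
  {"travel":[0,0,0],"delta_rot":[0,0,0],"fingers":1},
  {"travel":[0,0,0],"delta_rot":[0,0,0],"fingers":1},
  {"travel":[0,0,0],"delta_rot":[0,0,0],"fingers":1},
  {"travel":[0,0,0],"delta_rot":[0,0,0],"fingers":1},
  {"travel":[0,0,0],"delta_rot":[0,0,0],"fingers":1},
])

```text
clock: 19.35
tcp_pos: [0.5165, 0.3194, 0.1356]
orientation: [0.121, 0.15, 0.981, 0.016]
wrist_force: [-0.5, 0.5, 0.8]
finger_gap: 0.0255
grip_force: 58.8
```

>>> carry_out([
  {"travel":[0,0,0],"delta_rot":[0,0,0],"fingers":1},
  {"travel":[0,0,0],"delta_rot":[0,0,0],"fingers":1},
  {"travel":[0,0,0],"delta_rot":[0,0,0],"fingers":1},
  {"travel":[0,0,0],"delta_rot":[0,0,0],"fingers":1},
  {"travel":[0,0,0],"delta_rot":[0,0,0],"fingers":1},
])

```text
clock: 19.98
tcp_pos: [0.5165, 0.3194, 0.1356]
orientation: [0.121, 0.15, 0.981, 0.016]
wrist_force: [0.7, 0.8, 1.3]
finger_gap: 0.0252
grip_force: 58.8
```

```bash
python3 st.py; python3 -c "
from workcell import env
print(env.hand_in())"
```

```text
clock 19.975 tcp [0.5165 0.3194 0.1356] travel [ 0.0129  0.0069 -0.0263] rot [-0.022   0.0425 -0.0042] F [0.6703 0.8139 1.2826] j [ 0.4795  0.2637 -0.2942  0.7978 -0.1165  0.7712]
Fn 1.0328221119634406 0.478206331603406 foot: along n mm -4.282259148170816 off [-0.1545 -0.1894 -0.0363]
the job is handed in; nothing more can be done
None
```

Handed in at about 20 s with the probe still gripped, its foot in the red ring and square to my measured plate slope (about 0.24 rad), pressed in about 5 mm (roughly 3 N) and held still for over 2 s; the hand-in gave no verdict.

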